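# Chock the rocking box with a wedge

## Task

One foot of the wooden box hangs in the air over the sawn-out corner of its board, so the box rocks. Without lifting or gripping anything and without shoving the box along, push the wooden wedge thin end first along the bench under that foot until it just fills the gap and the box no longer rocks, but is not jacked up; then test it by pressing down firmly (about 10 newtons) on the corner block above that foot, and move clear. The wedge stays snug under the foot, the box stays level, and everything else on the bench is left alone.

Things in the scene. Friction and masses are not known exactly. Their poses are not given: they have to be found in the camera images.
- wedge: Loose plain wooden wedge flat on the bench, 150 x 50 mm, about 70 g. Origin: centre of its underside. x points along it to the thin end (toe, x = +75 mm, 2 mm thick); the thick end (heel, x = -75 mm) is an upright face 24.5 mm high. y is across, z up. At the start the toe is 30 to 75 mm short of the hanging foot, up to 30 mm off to a side.
- wedge_slope (a point): Middle of the wedge's flat sloping top, 13.25 mm above its underside; z square to the slope, x down it towards the toe, y across. The slope rises 0.15 mm per mm from toe to heel.
- board: Fixed plywood board under the box, one quarter sawn out. Its top, 12 mm above this origin, is 5 to 9 mm above the bench, different each time. The origin is straight below the hanging foot. The board covers x 125..260 mm with y -65..35 mm, and x -30..260 mm with y -160..-65 mm; the rest is bare bench, open for the wedge, which comes in roughly along +x. z is up.
- box: Open wooden box 260 (x) x 190 (y) mm, rim 75 mm above this origin, 1.3 to 2 kg, a steel weight inside. Origin: its middle, level with the undersides of its feet; axes as the board's. Underside 25 mm above the origin. Three rubber feet stand loose on the board; the fourth, at (-105, 70) mm, hangs 5 to 9 mm above the bench. It is level at the start (z axis vertical).
- box_foot (a point): Centre of the round end (ball of 12 mm radius) of the hanging foot, 25 mm inside the two nearest outer sides of the box. Once it touches the slope, the push on the wedge rises at once from under 1 N to 4 N or more; pushing on past that jacks the corner up or shoves the box along. It takes 4 to 7 N upward here to lift it.
- box_corner (a point): Point to press: flat top of the 44 mm square wooden corner block, flush with the rim, straight above the hanging foot, 75 mm above the feet's underside. Unchocked, a press of more than about 4 to 7 N here rocks the corner down 5 to 9 mm to the bench; it comes back when let go.
- offcut: rectangular wooden offcut block, 70 x 45 x 30 mm, lying beside the wedge; bystander; origin under its centre.
- tape: roll of paper tape, 90 mm across, 24 mm high, lying flat beside the wedge; bystander; origin under its centre.
- mug: white mug, 80 mm across, 80 mm high; bystander; origin under its centre.
- jar: amber jar with steel lid, 68 mm across, 110 mm high; bystander; origin under its centre.
- glue: white glue bottle, 60 mm across, 160 mm high; bystander; origin under its centre.
- panels: low stack of thin wooden panels, 140 x 120 x 45 mm; bystander; origin under its centre.
- brush: glue brush lying on the bench; bystander.
Mind the look-alikes: they are no part of the job. Leave any blue or red look-alike of the wedge alone.

How it is judged:
On the way, in this order (a step that is already met when the one before it is completed fails the run):
1. the wedge is under the hanging foot with at most 1 mm of gap left, the box not jacked up (within 9 mrad of level) (z of box_foot in the frame of wedge_slope below 0.013 m and x of box_foot in the frame of wedge_slope between -0.07 and 0.07 m and y of box_foot in the frame of wedge_slope between -0.022 and 0.022 m and angle between box's own z axis and vertical below 0.009 rad), for 0.2 s.
2. the fingers press on the corner block above that foot with more than 7 N, the wedge carries it and the box does not rock down (contact force between the fingers and box above 7 N and horizontal distance between the grasp point and box_corner below 0.05 m and contact force between wedge and box above 2 N and angle between box's own z axis and vertical below 0.014 rad and z of box_foot in the frame of wedge_slope below 0.013 m), for 0.2 s.
At the end, for the whole second after the job is handed in: The wedge lies flat on the bench, not moving, with the foot on its slope (at least 3 mm in from its long sides, at most 1 mm of gap between foot and slope); the box is within 9 mrad of level, at rest and within 25 mm of where it stood (all of step 1 and height (world z) of wedge below 0.004 m and angle between wedge's own z axis and vertical below 0.03 rad and distance of box from where it was at the start of the episode below 0.025 m and linear speed of each of box, wedge below 0.01 m/s); the robot touches nothing.
It fails at once if the wedge is lifted off the bench or tipped over (height (world z) of wedge above 0.015 m or angle between wedge's own z axis and vertical above 0.3 rad).
It fails at once if the box is lifted or tipped (z of box in the frame of board above 0.024 m or angle between box's own z axis and vertical above 0.12 rad).
It fails at once if the box is shoved more than 40 mm (distance of box from where it was at the start of the episode above 0.04 m).
It fails at once if a bystander is moved more than 25 mm (distance of any of offcut, tape, mug, jar, glue, panels, brush from where it was at the start of the episode above 0.025 m).
It also fails if it takes over 61 s, if anything falls off the work surface, if the arm or the gripper's body presses on something with over 40 N, if the wrist force passes 120 N, or if a joint passes its speed limit or range.

## Robot

A 7-joint arm with a two-finger parallel gripper is mounted at the origin on the work surface. World frame = base frame: x ahead of the robot, y to its left, z up, the work surface at z = 0. Lengths are in m, angles in rad, forces in N, time in s.
With the tool pointing down it reaches from about 0.425 to 0.925 m from the base axis. Payload 6.8 kg.
Tool frame: the origin (TCP) lies on the front face of the gripper's body, between the roots of the fingers; the fingertips stand 73 mm ahead of it and the grasp point (between the pads) lies 54 mm ahead of it (env.nose_length is the distance from the TCP to the fingertips, in m); z points along the fingers, y is the direction in which the jaws open and shut (so a half turn about z gives the same grasp; the last joint's range is limited). The gripper opens to 85 mm and grips with 20 to 120 N. Pads are 22 mm wide; open, the fingers measure 114 mm over their backs; the gripper's body (76 mm by 85 mm) begins 54 mm behind the grasp point. The pads swing forward as they close: fully open they stand 13 mm farther back than shut.
Start: joints at [1.068, 0.477, 0.022, 1.555, -0.011, 1.109, -0.083], TCP at [0.26, -0.623, 0.304] pointing down, gripper open.
Joint ranges: [-2.96, 2.96], [-0.34, 2.1], [-1.41, 1.46], [0.24, 2.44], [-1.37, 4.51], [0.17, 1.92], [-2.96, 2.96]. Speed limits (rad/s): [2.39, 2.39, 3.14, 3.14, 3.14, 3.14, 3.14].

## Interface

Orientations are given as a unit quaternion [w, x, y, z].
In Python, from cell import env, kin, camera, calibration, job gives the robot as it stands. The module is installed in compiled form; this text tells all that it offers. Calls block until the motion is done:
- env.reach(position, orientation): joint-space move of the TCP to a pose.
- env.movel(position, velocity=0.15, rot=None, stop_force=None): straight line of the TCP; rot=None keeps the orientation; velocity is the mean speed in m/s. With stop_force (N) it stops when the force on the tool has changed by that much, and returns True; else False.
- env.goto_joints(angles): joint-space move.
- env.grip(opening, f_grip=None): finger opening in m; f_grip is the grip in N (None keeps the last); returns when the fingers have stopped.
- env.dwell(seconds).
- kin.inverse_kinematics(position, orientation): joint angles nearest the present ones, or None.
- env.get_state(): the state.
- camera(name): name is "scene" or "side" or "wrist"; returns (picture, depth): 400x640x3 uint8, blue, green, red; 400x640 float32, m along the optical axis (not along the pixel's ray), 0 where there is no reading.
- calibration(name): a dict with "fx", "fy", "cx", "cy" (pixels), "rvec" (rotation vector, rad) and "tvec" (3), from world to camera coordinates, as OpenCV has them. Camera axes: x right, y down, z forward; pixel columns grow to the right and rows downward; lengths in m; the calibration is good to about 2 mm. A picture is of the moment at which its call begins: read the wrist's pose just before it. calibration takes no time and is no camera call; for the wrist camera it gives the pose at the moment of the call.
A pose or a line that the arm cannot do raises env.PlanningError and nothing moves.
- job.job_done(): hands the job in, once; it reports no verdict.
The state is a dict: "time": time; "qpos": joint angles; "joint_velocities": joint speeds; "joint_torque": joint torques, N m; "tcp_pos": TCP position; "orientation": TCP orientation; "force": force on the tool from outside, world axes, zero at the start; "torque": the same for the moment, N m; "opening": finger opening in m.
Only numpy, scipy, OpenCV 4.12 (cv2) and the standard library are available. Lean on these libraries where they do the work, as an engineer would, in place of code of your own. Each camera call takes 0.05 s, during which the arm holds its last target.

## Working session

There is one attempt and no reset: what is moved stays moved. The work goes in short steps, each a Python script; the robot and the scene stay as the last script left them, time stands still between calls to the robot, and variables do not carry over. Pictures are saved under pics/ and viewed, and the job is handed in when it is done.

```bash
mkdir -p pics; python3 - <<'E'
from cell import env,kin,camera,calibration,job
import cv2,numpy as np
for n in("scene","side","wrist"):
    p,d=camera(n); cv2.imwrite(f"pics/a_{n}.png",p); np.save(f"pics/a_{n}_d.npy",d)
    c=calibration(n); print(n,c); np.save(f"pics/a_{n}_c.npy",c,allow_pickle=True)
s=env.get_state();print(s)
E
```

```text
scene {'fx': 506.6790293153862, 'fy': 506.6790293153862, 'cx': 321.21008774429356, 'cy': 205.456222078263, 'rvec': array([ 0.80449683,  2.68908975, -0.94571876]), 'tvec': array([ 0.37058591, -0.26452799,  1.83402482])}
side {'fx': 503.95905766813246, 'fy': 503.95905766813246, 'cx': 318.5384027478111, 'cy': 203.48516727260298, 'rvec': array([ 1.01058792, -2.43604199,  1.01261907]), 'tvec': array([0.46061593, 0.26006425, 1.24452882])}
wrist {'fx': 346.34313380924215, 'fy': 346.34313380924215, 'cx': 316.59795944650443, 'cy': 204.36892127866466, 'rvec': array([-2.42220896,  1.61445847,  0.21991223]), 'tvec': array([-0.67534913, -0.03548163,  0.3783399 ])}
{'time': 0.15, 'qpos': array([ 1.06791171,  0.47762015,  0.0223558 ,  1.55615805, -0.01148397,
        1.10929994, -0.08311404]), 'joint_velocities': array([-0.00022742, -0.00239166, -0.00059346, -0.00191634,  0.00021652,
       -0.00193246, -0.00141642]), 'joint_torque': array([ 2.74020022e-03, -5.96928370e+01,  1.61007486e+00, -2.81491220e+01,
        1.26572797e-02,  6.44062602e-03,  2.69975095e-05]), 'tcp_pos': array([ 0.2594809 , -0.62277916,  0.30317051]), 'orientation': array([-6.52054117e-04,  9.80580749e-01,  1.96114596e-01, -1.87829418e-04]), 'force': array([-0.40371574, -0.06847787,  0.12251133]), 'torque': array([ 0.02215243, -0.01668524,  0.00045101]), 'opening': 0.08522280874818622}
```

View pics/a_scene.png

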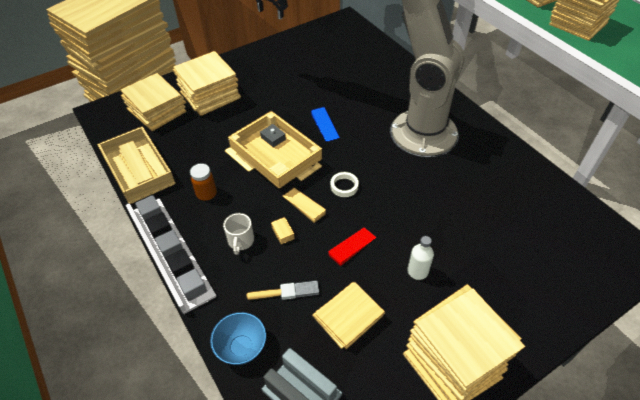

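View pics/a_side.png

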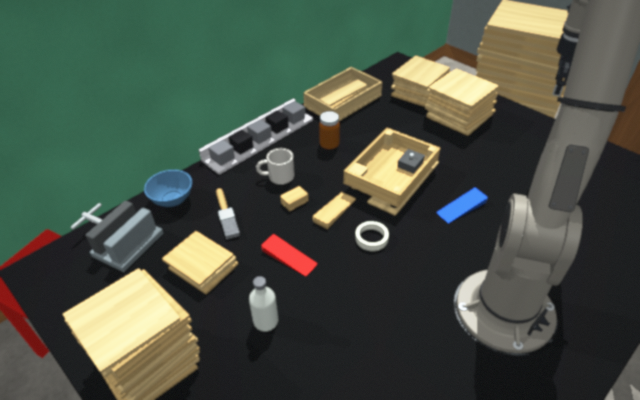

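View pics/a_wrist.png

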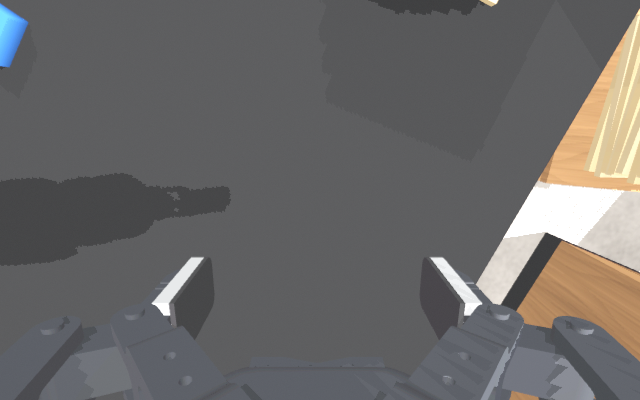

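The scene view shows the wedge at about (304,206) with its toe towards the box at (275,148). The tape (344,184), offcut (283,231) and mug (238,232) are beside it. I'll get rough positions and then move the wrist camera over for a close look.

```bash
cat > h.py <<'E'
import numpy as np,cv2
def ray(c,uv,z):
    R=cv2.Rodrigues(np.array(c["rvec"]))[0];t=np.array(c["tvec"])
    uv=np.atleast_2d(np.array(uv,float))
    d=np.c_[(uv[:,0]-c["cx"])/c["fx"],(uv[:,1]-c["cy"])/c["fy"],np.ones(len(uv))]@R
    o=-R.T@t
    return o+d*((z-o[2])/d[:,2])[:,None]
def cloud(c,d):
    v,u=np.mgrid[:400,:640]
    R=cv2.Rodrigues(np.array(c["rvec"]))[0];t=np.array(c["tvec"])
    P=np.stack([(u-c["cx"])/c["fx"]*d,(v-c["cy"])/c["fy"]*d,d],-1)
    return (P-t)@R
def load(n): return cv2.imread(f"pics/{n}.png"),np.load(f"pics/{n}_d.npy"),np.load(f"pics/{n}_c.npy",allow_pickle=True).item()
E
python3 - <<'E'
from h import *
np.set_printoptions(precision=3,suppress=True)
p,d,c=load("a_scene")
R=cv2.Rodrigues(c["rvec"])[0];print("cam",-R.T@c["tvec"])
P=cloud(c,d)
for n,u,v in[("wedge",304,206),("offcut",283,229),("tape",344,176),("mug",238,222),("boxrimR",321,157),("boxL",230,147),("boxT",271,115),("boxB",288,185),("bench",330,220),("red",352,246),("blue",325,124),("jar",203,172)]:
    print(n,P[v,u],ray(c,(u,v),0)[0])
import cv2
for n in("a_scene","a_side"):
    p=cv2.imread(f"pics/{n}.png")
    q=p[110:260,200:380] if n=="a_scene" else p[115:265,270:450]
    cv2.imwrite(f"pics/{n}_z.png",cv2.resize(q,None,fx=4,fy=4,interpolation=cv2.INTER_CUBIC)[:600,:800])
E
```

```text
cam [1.038 0.936 1.272]
wedge [0.549 0.064 0.02 ] [0.541 0.05  0.   ]
offcut [0.653 0.111 0.029] [0.643 0.091 0.   ]
tape [0.366 0.023 0.011] [0.36  0.015 0.   ]
mug [0.756 0.017 0.037] [ 0.748 -0.01   0.   ]
boxrimR [ 0.399 -0.067  0.043] [ 0.377 -0.102  0.   ]
boxL [ 0.618 -0.322  0.   ] [ 0.618 -0.322  0.   ]
boxT [ 0.455 -0.302  0.084] [ 0.414 -0.389  0.   ]
boxB [ 0.539 -0.054  0.001] [ 0.538 -0.055  0.   ]
bench [ 0.502  0.142 -0.001] [0.503 0.143 0.   ]
red [0.506 0.267 0.011] [0.502 0.261 0.   ]
blue [ 0.279 -0.225  0.012] [ 0.272 -0.235  0.   ]
jar [ 0.774 -0.165  0.107] [ 0.749 -0.266  0.   ]
```

View pics/a_scene_z.png

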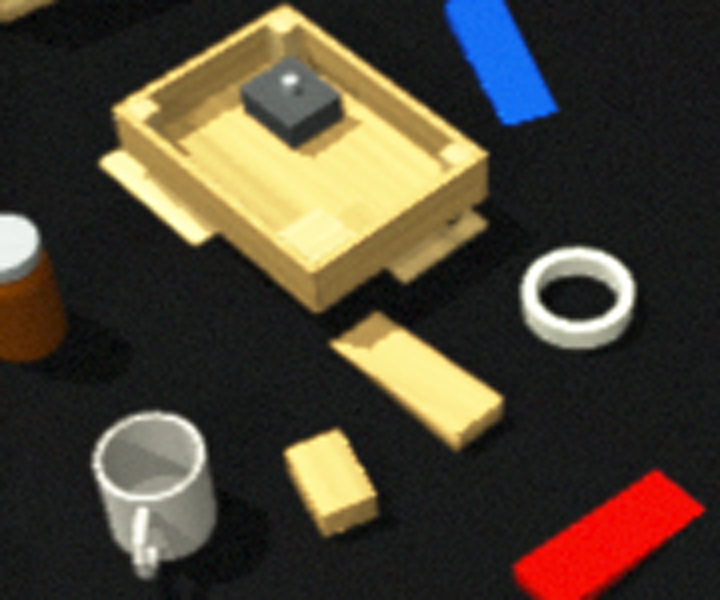

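View pics/a_side_z.png

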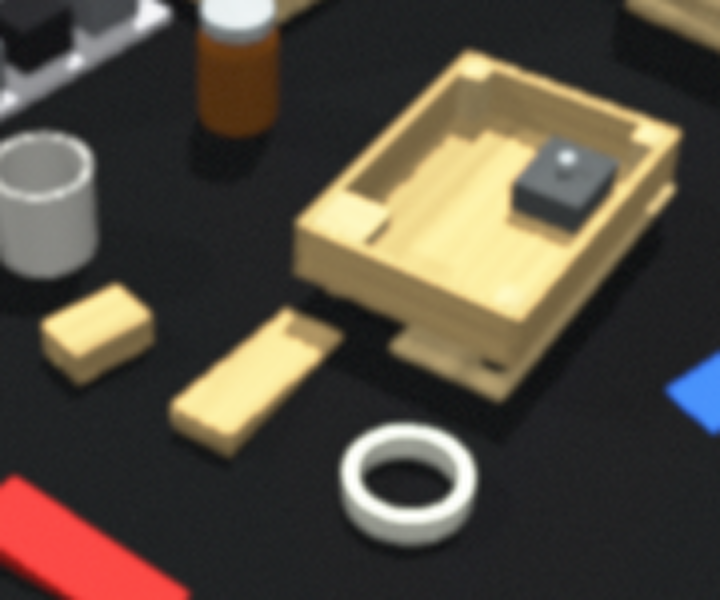

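```bash
python3 - <<'E'
from cell import env,kin,camera,calibration,job
from h import *
np.set_printoptions(precision=4,suppress=True)
c=calibration("wrist");R=cv2.Rodrigues(c["rvec"])[0];print("cam",-R.T@c["tvec"],R[2], env.nose_length)
import math
# yaw: keep tool down; q=[0,cos,sin,0]
q=env.get_state()["orientation"]
for pos in ([0.55,0.05,0.42],):
    print(kin.inverse_kinematics(pos,q))
env.reach([0.55,0.06,0.40],q)
c=calibration("wrist");p,d=camera("wrist")
cv2.imwrite("pics/b.png",p);np.save("pics/b_d.npy",d);np.save("pics/b_c.npy",c,allow_pickle=True)
s=env.get_state();print(s["time"],s["tcp_pos"],s["qpos"],s["force"])
R=cv2.Rodrigues(c["rvec"])[0];print("cam",-R.T@c["tvec"],R[2])
E
```

```text
cam [ 0.321  -0.5985  0.3732] [-0.2454 -0.1007 -0.9642] 0.0726
[ 0.2731  0.2325 -0.5692  1.6682  0.1286  1.2791 -1.497 ]
2.8417 [0.5502 0.059  0.3998] [ 0.2638  0.2496 -0.5807  1.6952  0.1425  1.2402 -1.5269] [ 0.3028  0.1352 -0.0583]
cam [0.6118 0.0831 0.4698] [-0.2459 -0.1006 -0.9641]
```

View pics/b.png

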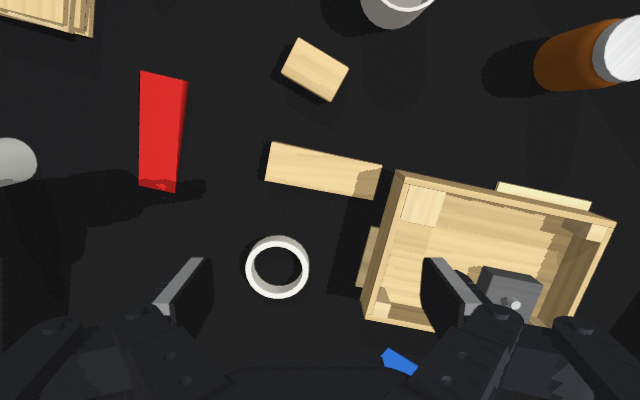

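The wrist view shows the wedge clearly: heel edge about (273,142)–(265,181), toe edge about (382,164)–(376,199). The box's light corner block is at about (423,207). Next I'll measure both.

```bash
cat > meas.py <<'E'
from h import *
def wedge(p,d,c,seed):
    P=cloud(c,d); hsv=cv2.cvtColor(p,cv2.COLOR_BGR2HSV)
    m=((hsv[...,0]>8)&(hsv[...,0]<35)&(hsv[...,1]>50)&(hsv[...,2]>60)).astype(np.uint8)
    # only points lower than 35 mm
    m[(P[...,2]>0.035)]=0
    m=cv2.morphologyEx(m,cv2.MORPH_OPEN,np.ones((3,3),np.uint8))
    n,l,st,ce=cv2.connectedComponentsWithStats(m)
    k=l[seed[1],seed[0]]; return (l==k).astype(np.uint8),P
def box(P,center,r=0.25):
    z=P[...,2]; return (z>0.072)&(z<0.096)&(np.hypot(P[...,0]-center[0],P[...,1]-center[1])<r)
E
python3 - <<'E'
from meas import *
np.set_printoptions(precision=4,suppress=True)
p,d,c=load("b")
m,P=wedge(p,d,c,(320,170))
print("bench z",np.median(P[100:130,400:430,2]),np.median(P[215:225,200:240,2]))
cn=max(cv2.findContours(m,cv2.RETR_EXTERNAL,cv2.CHAIN_APPROX_NONE)[0],key=cv2.contourArea)
print("area",m.sum(),cv2.boundingRect(cn)); ap=cv2.approxPolyDP(cn,4,True)[:,0];print(ap.tolist())
W=P[m>0]; W=W[(W[:,2]>0)]
A=np.c_[W[:,:2],np.ones(len(W))];co=np.linalg.lstsq(A,W[:,2],rcond=None)[0];print("plane grad",co,np.hypot(*co[:2]),"res",np.std(A@co-W[:,2]),W[:,2].min(),W[:,2].max())
r=cv2.minAreaRect(W[:,:2].astype(np.float32)*1000);print("rect mm",r,cv2.boxPoints(r))
z=P[...,2]
b=box(P,(0.5,-0.17)).astype(np.uint8)
n,l,st,ce=cv2.connectedComponentsWithStats(b);print(st[st[:,4]>100])
B=P[b>0];print(len(B),np.median(B[:,2]))
cv2.imwrite("pics/b_mask.png",np.where(m[...,None]>0,(0,0,255),np.where(b[...,None]>0,(0,255,0),p)).astype(np.uint8))
r=cv2.minAreaRect(B[:,:2].astype(np.float32)*1000);print("box rect",r,cv2.boxPoints(r))
E
```

```text
bench z 9.496286680605089e-05 0.0004100179876636766
area 4389 (264, 141, 119, 59)
[[272, 141], [264, 180], [373, 199], [381, 164]]
plane grad [-0.0482  0.1361  0.0332] 0.14443532235396214 res 0.0026334435952791516 3.451177385510265e-06 0.02611058983407333
rect mm ((537.6854858398438, 43.881980895996094), (56.4061279296875, 154.44696044921875), 10.26839828491211) [[496.1683 114.8411]
 [523.7    -37.1321]
 [579.2026 -27.0772]
 [551.671  124.8961]]
[[     0      0    640    400 249358]
 [   576     76     27     12    172]
 [   364    175    253    158   6371]]
6642 0.08056478317824317
box rect ((582.094970703125, -169.89364624023438), (332.7890930175781, 261.6557312011719), 10.33468246459961) [[ 394.9297  -71.0391]
 [ 441.8701 -328.4499]
 [ 769.2603 -268.7482]
 [ 722.3198  -11.3374]]
```

View pics/b_mask.png

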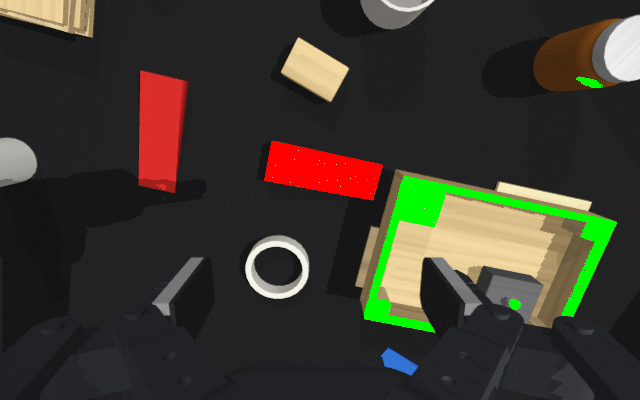

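```bash
cat >> meas.py <<'E'
def fitwedge(m,c):
    cn=max(cv2.findContours(m,cv2.RETR_EXTERNAL,cv2.CHAIN_APPROX_NONE)[0],key=cv2.contourArea)
    ap=cv2.approxPolyDP(cn,5,True)[:,0].astype(float)
    assert len(ap)==4,ap
    # refine each edge by fitLine on contour
    pts=cn[:,0].astype(float);L=[]
    for i in range(4):
        a,b=ap[i],ap[(i+1)%4];t=(b-a)/np.linalg.norm(b-a);n=np.array([-t[1],t[0]])
        s=(pts-a)@t;e=abs((pts-a)@n)
        q=pts[(s>4)&(s<np.linalg.norm(b-a)-4)&(e<3)]
        L.append(cv2.fitLine(q.astype(np.float32),cv2.DIST_HUBER,0,.01,.01).ravel())
    co=[]
    for i in range(4):
        a,b=L[i-1],L[i]
        k=np.linalg.solve(np.c_[a[:2],-b[:2]],b[2:]-a[2:]);co.append(a[2:]+k[0]*a[:2])
    return np.array(co)
def rimrect(P,b):
    """bounds of box rim in its own axes; returns angle from long edge"""
    pass
E
python3 - <<'E'
from meas import *
np.set_printoptions(precision=4,suppress=True)
p,d,c=load("b")
m,P=wedge(p,d,c,(320,170)); co=fitwedge(m,c); print(co)
i=np.argsort(co[:,0]); heel=co[i[:2]];toe=co[i[2:]]
H=ray(c,heel,0.0245);T=ray(c,toe,0.002)
print(H,T,"w",np.linalg.norm(H[0]-H[1]),np.linalg.norm(T[0]-T[1]))
h,t=H.mean(0)[:2],T.mean(0)[:2];v=t-h;print("heel",h,"toe",t,"len",np.linalg.norm(v),"ang",np.degrees(np.arctan2(v[1],v[0])), "perp ang heel",[np.degrees(np.arctan2(*(e[1]-e[0])[[1,0]])) for e in(H,T)])
# box
b=box(P,(0.5,-0.17)).astype(np.uint8)
n,l,st,ce=cv2.connectedComponentsWithStats(b);k=1+np.argmax(st[1:,4]);b=(l==k)
B=P[b];r=cv2.minAreaRect(B[:,:2].astype(np.float32)*1000);print("box rect",r,cv2.boxPoints(r))
cn=cv2.findContours(b.astype(np.uint8),cv2.RETR_EXTERNAL,cv2.CHAIN_APPROX_NONE)[0]
cn=max(cn,key=cv2.contourArea)[:,0].astype(float)
hz=np.median(B[:,2]);print("rim z",hz,np.percentile(B[:,2],[5,95]))
# visible outer edges: left edge (399,172)->(366,318), top edge (404,176)->(614,221)
cv2.imwrite("pics/b_z.png",cv2.resize(p[130:330,250:510],None,fx=3,fy=3,interpolation=cv2.INTER_CUBIC))
A=np.c_[B[:,:2],np.ones(len(B))];pl=np.linalg.lstsq(A,B[:,2],rcond=None)[0];print("rim plane",pl)
def edge(a,bb):
    a,bb=np.array(a,float),np.array(bb,float);t=(bb-a)/np.linalg.norm(bb-a);nn=np.array([-t[1],t[0]])
    s=(cn-a)@t;e=abs((cn-a)@nn);q=cn[(s>8)&(s<np.linalg.norm(bb-a)-8)&(e<6)]
    w=ray(c,q,hz)[:,:2];f=cv2.fitLine(w.astype(np.float32),cv2.DIST_HUBER,0,.0001,.0001).ravel();print("edge",len(q),f,np.degrees(np.arctan2(f[1],f[0])));return f
hull=cv2.approxPolyDP(cv2.convexHull(cn.astype(np.int32)),5,True)[:,0];print(hull.tolist())
E
```

```text
[[271.3577 140.4241]
 [264.0453 180.0847]
 [371.5641 199.4205]
 [382.0749 164.5217]]
[[0.5023 0.1128 0.0245]
 [0.554  0.1219 0.0245]] [[ 0.5285 -0.0338  0.002 ]
 [ 0.5784 -0.0263  0.002 ]] w 0.05246895966445967 0.05045246119546469
heel [0.5282 0.1173] toe [ 0.5535 -0.0301] len 0.1495565941825942 ang -80.26377099541429 perp ang heel [np.float64(10.026259103264302), np.float64(8.52130724838268)]
box rect ((512.0294799804688, -182.6705322265625), (190.34713745117188, 261.6557312011719), 10.33468246459961) [[ 394.9297  -71.0391]
 [ 441.8702 -328.4498]
 [ 629.1292 -294.302 ]
 [ 582.1888  -36.8912]]
rim z 0.08059394108080054 [0.0742 0.082 ]
rim plane [0.0042 0.0056 0.0784]
[[403, 176], [616, 222], [573, 315], [434, 332], [364, 318]]
```

View pics/b_z.png

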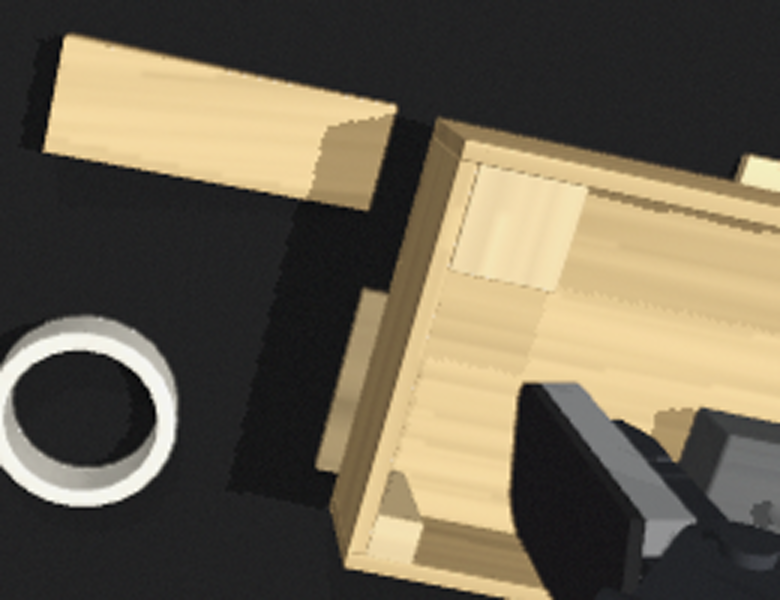

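Box rim rectangle: 190 × 262 mm (expected 190 × 260), rim z 80.6 mm. That puts the hanging foot at about (0.562, -0.066). Wedge: 50 × 149.6 mm, already in line with the foot, about 2 mm off sideways and about 37 mm short. I'll push straight with two slightly open fingers on the heel.

```bash
cat > cfg.py <<'E'
import numpy as np
heel=np.array([.5282,.1173]);foot=np.array([.5621,-.0660]);ang=np.radians(-80.1)
ux=np.array([np.cos(ang),np.sin(ang)])
def q(two_phi): 
    f=np.radians(two_phi)/2; return [0,np.cos(f),np.sin(f),0]
E
python3 - <<'E'
from cell import env,kin,camera,calibration,job
from h import *; from cfg import *
np.set_printoptions(precision=4,suppress=True)
st=heel-0.035*ux
for a in(99.9,-80.1):
    print(a,kin.inverse_kinematics([*st,.2],q(a)),kin.inverse_kinematics([*st,.079],q(a)))
ok=[(abs(k[6]),a) for a in (99.9,-80.1) if (k:=kin.inverse_kinematics([*st,.079],q(a))) is not None]
a=min(ok)[1];print(a)
env.reach([*st,.2],q(a)); env.grip(0.02)
env.movel([*st,.079],velocity=.1,stop_force=5)
env.dwell(.3)
s=env.get_state();print(s["time"],s["tcp_pos"],s["force"],s["opening"],s["qpos"])
for n in("scene","side"):
    p,d=camera(n);cv2.imwrite(f"pics/c_{n}.png",p)
    x=p[110:260,200:380] if n=="scene" else p[115:265,270:450]
    cv2.imwrite(f"pics/c_{n}_z.png",cv2.resize(x,None,fx=4,fy=4,interpolation=cv2.INTER_CUBIC))
E
```

```text
99.9 [ 0.1957  0.4981 -0.7561  1.926   0.4364  0.8875 -0.6097] [ 0.0817  0.6667 -0.6176  1.9878  0.6082  0.6773 -0.7517]
-80.1 [-1.0421  0.5248  0.8541  2.0059 -0.5291  0.8456 -2.8589] [-0.8762  0.6895  0.6342  2.0528 -0.7015  0.6237 -2.7277]
99.9
6.025 [0.5223 0.1518 0.0793] [-0.4428 -0.2055 -0.1291] 0.019528831916741648 [ 0.0872  0.6683 -0.6249  1.9874  0.6145  0.6802 -0.7568]
```

View pics/c_scene_z.png

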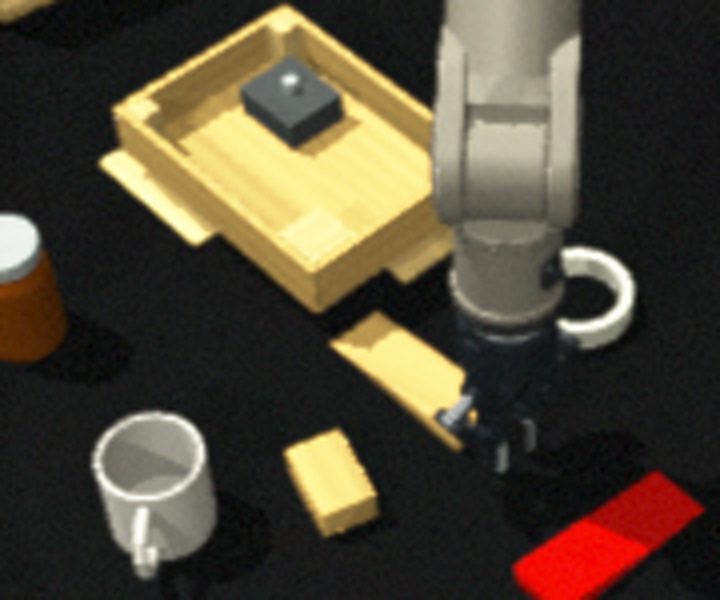

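View pics/c_side_z.png

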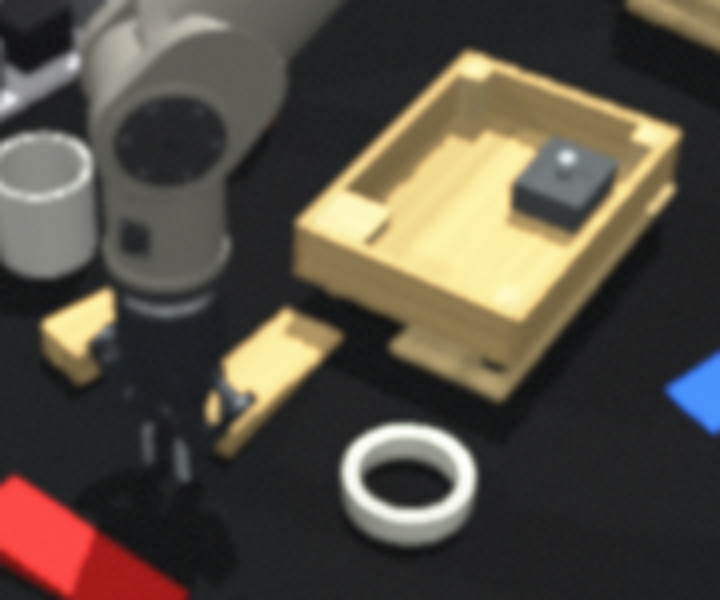

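The fingers are standing behind the heel, between the offcut and the tape, with nothing touched. Now the guarded push.

```bash
python3 - <<'E'
from cell import env,kin,camera,calibration,job
from h import *; from cfg import *
np.set_printoptions(precision=4,suppress=True)
s0=env.get_state();p0=s0["tcp_pos"].copy()
# to near heel, then push slowly, with force trace every 10 mm
tot=0;hit=False
base=s0["force"]
for k,(dd,v) in enumerate([(.075,.03)]+[(.01,.015)]*4):
    tot+=dd
    g=p0.copy();g[:2]+=ux*tot
    hit=env.movel(g,velocity=v,stop_force=2.5)
    s=env.get_state();print(k,hit,s["time"],"travel",(s["tcp_pos"]-p0)[:2]@ux,"z",s["tcp_pos"][2],"along F",(s["force"]-base)[:2]@ux,s["force"])
    if hit:break
env.dwell(.3);s=env.get_state();print("travel",(s["tcp_pos"]-p0)[:2]@ux,s["force"])
for n in("scene","side"):
    p,d=camera(n);cv2.imwrite(f"pics/d_{n}.png",p)
    x=p[110:260,200:380] if n=="scene" else p[115:265,270:450]
    cv2.imwrite(f"pics/d_{n}_z.png",cv2.resize(x,None,fx=4,fy=4,interpolation=cv2.INTER_CUBIC))
E
```

```text
0 False 8.775 travel 0.07493900769333602 z 0.07914479749446071 along F 0.6964389610492199 [-0.2666 -0.4207  0.7568]
1 True 9.3667 travel 0.08388372616037916 z 0.07881760763737794 along F 0.5026111159845075 [-0.17   -0.2071  0.1625]
travel 0.08354812621267031 [-0.2954 -0.3557  0.5456]
```

View pics/d_scene_z.png

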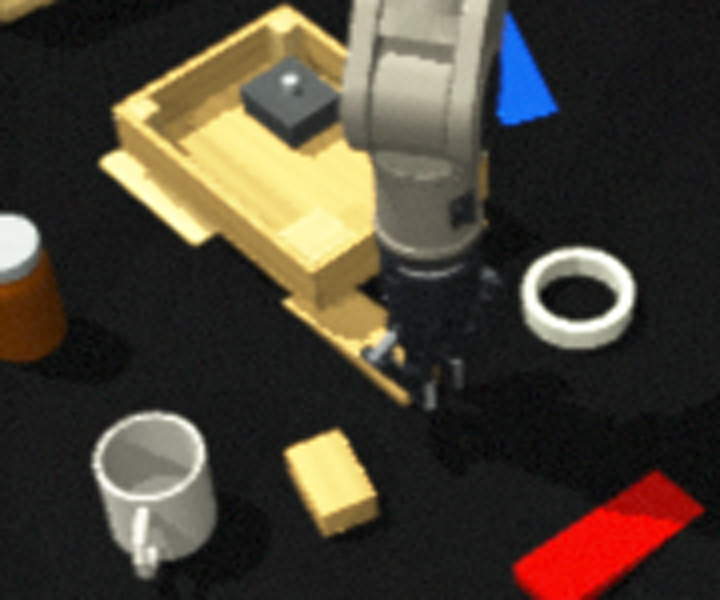

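View pics/d_side_z.png

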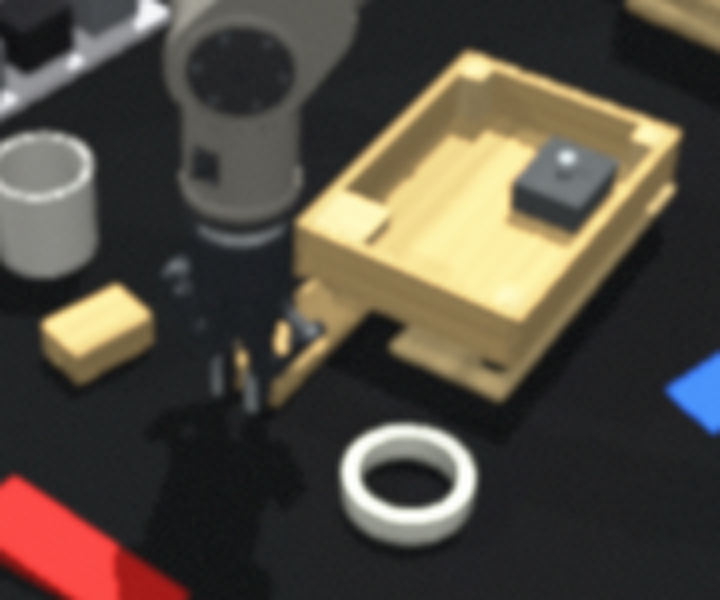

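The push stopped after 83.5 mm of travel, and the geometry predicted about 84. I'll confirm with one more short guarded push, then back off and look.

```bash
python3 - <<'E'
from cell import env,kin,camera,calibration,job
from h import *; from cfg import *
np.set_printoptions(precision=4,suppress=True)
s=env.get_state();p0=s["tcp_pos"].copy();g=p0.copy();g[:2]+=ux*.004
hit=env.movel(g,velocity=.008,stop_force=3.0)
s=env.get_state();print(hit,"travel",(s["tcp_pos"]-p0)[:2]@ux,s["force"]);contact=s["tcp_pos"].copy()
env.dwell(.3)
g=s["tcp_pos"].copy();g[:2]-=ux*.04;env.movel(g,velocity=.08)
g[2]=.25;env.movel(g,velocity=.2)
print(contact)
env.reach([0.55,0.06,0.40],q(22.6))
c=calibration("wrist");p,d=camera("wrist")
cv2.imwrite("pics/e.png",p);np.save("pics/e_d.npy",d);np.save("pics/e_c.npy",c,allow_pickle=True)
for n in("scene","side"):
    x,_=camera(n);cv2.imwrite(f"pics/e_{n}.png",x)
x=cv2.imread("pics/e_side.png")[115:265,270:450];cv2.imwrite("pics/e_side_z.png",cv2.resize(x,None,fx=4,fy=4,interpolation=cv2.INTER_CUBIC))
print(env.get_state()["time"])
from meas import *
P=cloud(c,d);b=box(P,(0.5,-0.17)).astype(np.uint8)
n,l,st,ce=cv2.connectedComponentsWithStats(b);k=1+np.argmax(st[1:,4]);B=P[l==k]
r=cv2.minAreaRect(B[:,:2].astype(np.float32)*1000);print("box rect",r,cv2.boxPoints(r),np.median(B[:,2]))
E
```

```text
True travel 0.0005155024294752194 [-0.5802  0.6912  0.4849]
[0.536  0.0689 0.0783]
13.1583
box rect ((514.6732788085938, -181.8196563720703), (185.68783569335938, 261.70025634765625), 10.11858081817627) [[ 400.2849  -69.3161]
 [ 446.262  -326.946 ]
 [ 629.0616 -294.3232]
 [ 583.0846  -36.6934]] 0.08056205872215963
```

View pics/e.png

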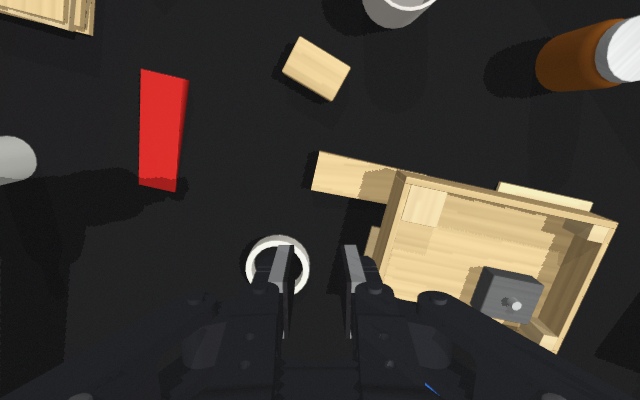

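View pics/e_side_z.png

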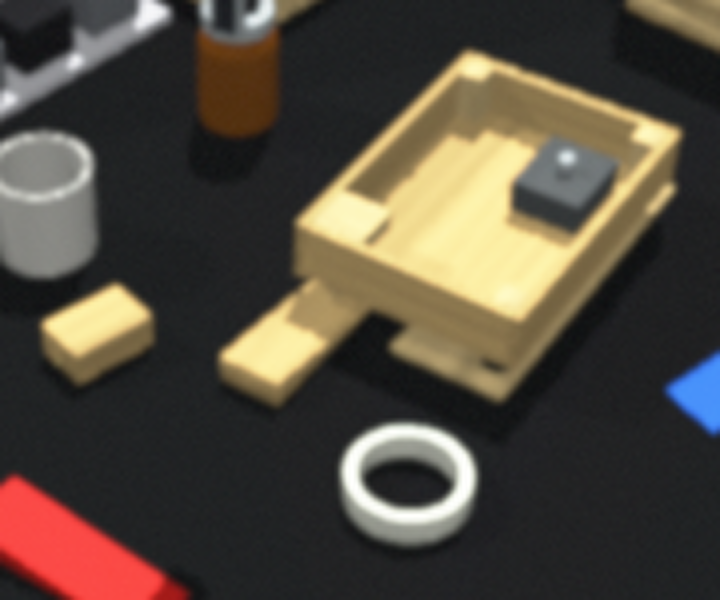

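The wedge lies flat under the corner and the second 3 N stop came after only 0.5 mm. The measured heel gives a slope height at the foot of about 5.6 mm, which matches the 5.6 mm gap. The box hasn't moved. Now the press test on the block.

```bash
python3 - <<'E'
from cell import env,kin,camera,calibration,job
from h import *; from cfg import *
np.set_printoptions(precision=4,suppress=True)
env.reach([*foot,.25],q(99.9)); env.grip(0.0)
env.movel([*foot,.165],velocity=.1,stop_force=8)
env.dwell(.3);f0=env.get_state()["force"][2]
hit=env.movel([*foot,.145],velocity=.01,stop_force=3)
s=env.get_state();print(hit,s["tcp_pos"],s["force"],f0)
t=s["tcp_pos"].copy();F=0
for i in range(40):
    t[2]-=.0004;env.movel(t,velocity=.01);env.dwell(.1)
    s=env.get_state();F=s["force"][2]-f0;print(i,t[2],s["tcp_pos"][2],F)
    if F>9.5 or s["tcp_pos"][2]<.149-.004:break
for _ in range(4):
    env.dwell(.2);print(env.get_state()["force"]-[0,0,f0])
p,_=camera("side");cv2.imwrite("pics/f.png",cv2.resize(p[115:265,270:450],None,fx=4,fy=4,interpolation=cv2.INTER_CUBIC))
print(env.get_state()["time"])
E
```

```text
True [ 0.5621 -0.066   0.1532] [-0.124  -0.7422  5.6094] -0.11892085562328403
0 0.15284641294167522 0.1532451359564866 6.554138310487348
1 0.1524464129416752 0.1532145602057901 9.243743702011573
2 0.1520464129416752 0.15311322211101358 12.260139565676775
[-4.1918 -0.6314 11.6269]
[-3.5125 -0.4036 12.5929]
[-4.4209  0.0759 12.5709]
[-4.1523 -0.5439 12.2322]
19.1583
```

View pics/f.png

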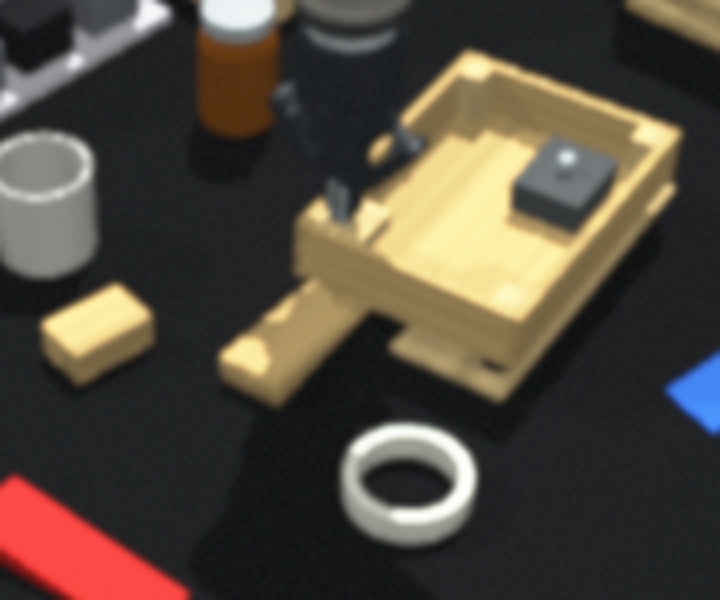

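The corner holds 12 N with almost no sinking (0.15 mm). I'll move straight up, clear away and check.

```bash
python3 - <<'E'
from cell import env,kin,camera,calibration,job
from h import *; from cfg import *
np.set_printoptions(precision=4,suppress=True)
env.movel([*foot,.17],velocity=.05);env.movel([*foot,.30],velocity=.15)
env.reach([0.55,0.10,0.42],q(22.6));env.dwell(.5)
c=calibration("wrist");p,d=camera("wrist");cv2.imwrite("pics/g.png",p);np.save("pics/g_d.npy",d);np.save("pics/g_c.npy",c,allow_pickle=True)
x,_=camera("side");cv2.imwrite("pics/g_side.png",cv2.resize(x[115:265,270:450],None,fx=4,fy=4,interpolation=cv2.INTER_CUBIC))
from meas import *
P=cloud(c,d);b=box(P,(0.5,-0.17)).astype(np.uint8)
n,l,st,ce=cv2.connectedComponentsWithStats(b);k=1+np.argmax(st[1:,4]);B=P[l==k]
r=cv2.minAreaRect(B[:,:2].astype(np.float32)*1000);print("box rect",r,cv2.boxPoints(r),np.median(B[:,2]))
for name in("b","e","g"):
    _,dd,cc=load(name);P=cloud(cc,dd);o=[]
    for w in([.562,-.066],[.615,-.278]):
        mm=(np.hypot(P[...,0]-w[0],P[...,1]-w[1])<.012)&(P[...,2]>.07)
        o.append((np.mean(P[mm][:,2]),mm.sum()))
    print(name,o)
s=env.get_state();print(s["time"],s["force"])
E
```

```text
box rect ((511.75775146484375, -182.58065795898438), (190.7083740234375, 261.85540771484375), 10.327447891235352) [[ 394.4765  -70.8686]
 [ 441.4202 -328.4817]
 [ 629.039  -294.2928]
 [ 582.0953  -36.6796]] 0.08057913894541341
b [(np.float64(0.08083635702298636), np.int64(323)), (np.float64(0.07985796408866995), np.int64(354))]
e [(np.float64(0.08082439308355528), np.int64(322)), (np.float64(0.0799124998260544), np.int64(351))]
g [(np.float64(0.08074459442554395), np.int64(288)), (np.float64(0.0798415474839841), np.int64(307))]
22.6417 [-1.0753 -0.3126 -1.1739]
```

View pics/g.png

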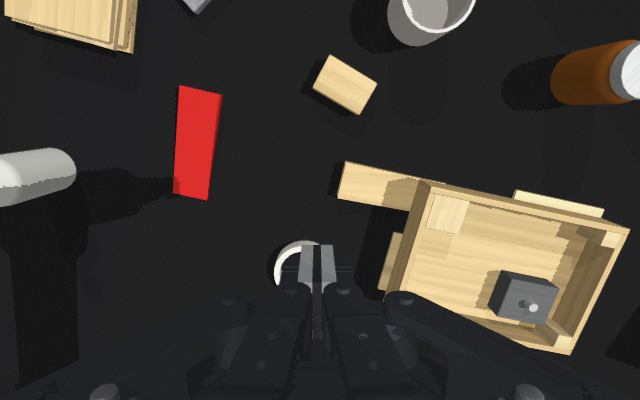

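View pics/g_side.png

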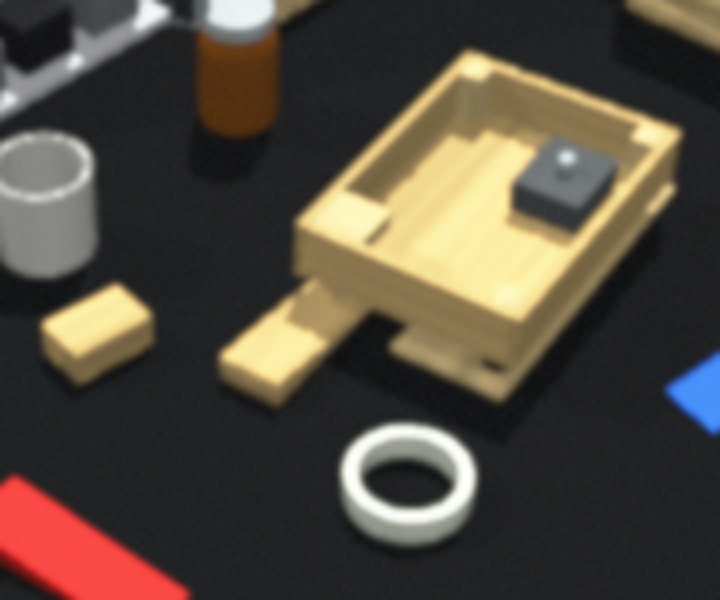

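The wedge hasn't moved since the press. Its heel is at about (340,180) in the wrist view, and the wedge runs under the box corner. The box is within 1 mm of its first pose, its corner height is unchanged to 0.1 mm, and the bystanders are where they were. Handing in.

```bash
python3 -c "
from cell import env,job
job.job_done();print(env.get_state()['time'])"
```

```text
the job is handed in; nothing more can be done
the job is handed in; nothing more can be done
```

I pushed the wedge by its heel, thin end first, under the hanging foot. I then pressed on the corner block, moved clear and handed the job in at about 23 s. No verdict was reported.

- **Fit:** The push stopped on contact after 83.5 mm of finger travel, against about 84 mm predicted. A second push met 3 N after 0.5 mm. The slope height at the foot works out at about 5.6 mm, which matches the gap.
- **Press test:** The corner took about 12 N, a little over the 10 N asked for, for 0.8 s. It sank only about 0.15 mm. A sideways force of about 4 N built up during the press, but nothing moved.
- **Final look:** The box is within 1 mm of where it started. The corner height is unchanged to 0.1 mm, so it is neither jacked up nor rocked down. The wedge is flat and in place, and nothing else looked moved by eye.
- **Readings that disagreed:**
  - The box-rectangle measurement taken between the push and the press gave 186 mm instead of 190 mm, because the fingers hid part of the rim. The last one gave 191 mm.
  - With the arm clear of everything, the force reading still showed about 1 N, which I took as sensor drift.

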